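# Power up the bench variac and set it to 40

### The job

The bench variable transformer in the fume cupboard was left off with its dial turned up. Power it up properly: with your fingertips, without gripping the knob, push the dial gently back down to its zero stop, flip the toggle switch on with the dial still at zero, then push the dial up until its white index mark lines up with the fourth long scale line clockwise from the thick zero line (40). Let go and leave the glassware and bottles where they stand.

Things in the scene. Friction and masses are not known exactly. Their poses are not given: they have to be found in the camera images.
- variac: Bench variable transformer, cannot be moved: grey case 200 x 300 mm (own x by y), flat white top deck 130 mm above the bench. Origin: centre of its underside; own z up, front faces own -x (the robot at yaw 0). On the deck, in own x, y mm: dial axis at 0, +60; toggle switch pivot at -45, -95; panel voltmeter, 12 mm high, 60 x 72 mm, centred at +55, -95.
- dial (a joint): Dial angle, rad. 0 = index on the zero line, at the stop; grows clockwise seen from above, 0.5236 per long line; upper stop 5.236. The line wanted is at 2.094. In the variac's frame the index points 150 degrees minus this angle, anticlockwise from own +x. Stiff (about 0.10 N m of friction); stays where it is left.
- dial_grip (a point): On the dial's axis, 152.5 mm above the bench, own x along the bar to the index. Black pointer knob: skirt 100 mm across, its flat top 138.5 mm above the bench; on it a grip bar, top 166.5 mm above the bench, 16 mm wide to 38 mm from the axis, then a 9 mm wide nose to 48 mm; tail ends 30 mm behind the axis; hub 34 mm across. Push sideways on the bar near the index end.
- index (a point): Tip of the pointer nose, 48 mm from the dial axis, same height as dial_grip. A white line runs along the top of the bar to this end.
- line_40 (a point): Middle of the scale line to set, the fourth long line clockwise after the zero line; 64 mm from the dial axis, 132 mm above the bench.
- zero_line (a point): Middle of the thick zero line, 64 mm from the dial axis on the 150 mm aluminium scale plate, 132 mm above the bench. Black scale lines lie 55 (short ones 64) to 73 mm from the axis: long every 30 degrees, a short one midway. Zero is at the front left; values rise clockwise to the eleventh long line at front right; the 60 degree gap at the front has none.
- switch (a joint): Angle of the toggle switch, rad. 0 = off, the paddle leans 0.45 rad from upright towards the variac's front (own -x); 0.9 = on, it leans 0.45 rad to the back (own +x). Stiff (about 0.05 N m) and stays where it is left, so push it right over to its stop.
- switch_pivot (a point): Pivot of the toggle, 135 mm above the bench (1 mm over a bezel 44 x 34 mm). The black paddle is 9 mm thick and 18 mm wide (along own y) and ends 34 mm from the pivot.
- switch_tip (a point): Free end of the toggle's paddle.
- wash_bottle_a: Loose white wash bottle with red cap and spout, 68 mm across, 187 mm high; origin under its centre. Leave alone.
- wash_bottle_b: Loose all-white wash bottle, 68 mm across, 187 mm high, behind the variac; origin under its centre. Leave alone.
- flask: Loose conical amber flask, 80 mm across, 109 mm high, beside the variac's switch end; origin under its centre. Leave alone.
- beaker: Loose glass beaker, 68 mm across, 90 mm high, beside the variac's dial end; origin under its centre. Leave alone.
- cap: Loose blue screw cap, 36 mm across, 22 mm high, lying on the variac's deck near its front edge between dial and switch; origin under its centre. Leave alone.
- vial: Loose small glass vial with white lid, 24 mm across, 53 mm high, standing on the variac's deck near its back edge; origin under its centre. Leave alone.
- torch: Loose black torch lying on the bench, 120 mm long, 32 mm thick; origin under its middle. Leave alone.

How it is judged:
On the way, in this order (a step that is already met when the one before it is completed fails the run):
1. the dial is turned back to its zero stop with the switch off (value of joint dial below 0.08 rad and value of joint switch below 0.3 rad), for 0.1 s.
2. the toggle switch is on with the dial still at zero (value of joint dial below 0.12 rad and value of joint switch above 0.75 rad), for 0.1 s.
At the end, for the whole second after the job is handed in: The dial's index is at rest within 5 degrees (0.09 rad) of the fourth long line after zero (2.094 rad) and the toggle switch is on (value of joint dial between 2.004 and 2.184 rad and value of joint switch above 0.75 rad and velocity of joint dial between -0.02 and 0.02 rad/s); the robot touches nothing.
It fails at once if the variac's knob, switch or case is pressed or gripped with more than 30 N (contact force between the fingers and variac above 30 N).
It fails at once if a bottle, flask, beaker, cap, vial or torch is moved by more than 15 mm or lifted (distance of any of wash_bottle_a, wash_bottle_b, flask, beaker, cap, vial, torch from where it was at the start of the episode above 0.015 m).
It also fails if it takes over 58 s, if anything falls off the work surface, if the arm or the gripper's body presses on something with over 40 N, if the wrist force passes 120 N, or if a joint passes its speed limit or range.

### The arm

A 6-joint arm with a two-finger parallel gripper is mounted at the origin on the work surface. World frame = base frame: x ahead of the robot, y to its left, z up, the work surface at z = 0. Lengths are in m, angles in rad, forces in N, time in s.
With the tool pointing down it reaches from about 0.375 to 0.9 m from the base axis. Payload 3.1 kg.
Tool frame: the origin (TCP) lies on the centre line of the jaws, within the pads' length; the fingertips stand robot.nose_length ahead of it and the grasp point (between the pads) lies 6 mm ahead of it (robot.nose_length is the distance from the TCP to the fingertips, in m); z points along the fingers, y is the line along which they close (so a half turn about z gives the same grasp; the last joint's range is limited). The gripper opens to 87 mm and grips with 3 to 60 N. Pads are 19 mm wide; open, the fingers measure 117 mm over their backs; the gripper's body (75 mm by 190 mm) begins 51 mm behind the grasp point.
Start: joints at [1.054, 0.527, 1.433, -0, 1.181, -0.178], TCP at [0.208, 0.589, 0.209] pointing down, gripper open.
Joint ranges: [-3.08, 3.08], [-0.75, 2.2], [0.22, 2.44], [-1.43, 4.57], [0, 2.65], [-2.85, 2.85]. Speed limits (rad/s): [2.79, 2.79, 3.14, 3.14, 3.14, 3.14].

### API

Orientations are given as a unit quaternion [x, y, z, w].
In Python, from rig import robot gives the robot as it stands.
- The arm moves only by the shell command python3 -m crank 'ROWS' [FORCE]. ROWS is JSON, one flat list of numbers, 7 for each row, row after row: the shift along the tool's x, y, z in mm, then the turn, a rotation vector about the tool's x, y, z in degrees, then the closure in counts, from 0 (fully open) to 255 (shut). In form: [x, y, z, ax, ay, az, fingers, x, y, z, ax, ay, az, fingers, ...]. A call has exactly 5 rows; each row is the pose to reach, as a shift and turn from the pose commanded when the call began, along the tool's axes at that moment; what a row does not reach only later rows make up. A row lasts 1/12 s, in which the tool goes at most 41.7 mm and 7.16 degrees, less where a joint would pass 70% of its speed; a pose out of reach is approached as far as the arm can. A call with a gripper value outside its range is refused whole. The fingers move at their own pace and stop on an object; FORCE is the grip in N (left out, the last holds). Time passes only in rows, so rows that repeat a pose let the fingers close, or fill a call up. It gives the time, the measured TCP pose, the force, the opening and the grip force at its end, in the units of the state.
- robot.get_obs(): the state, without advancing time (a new reading comes with each control period).
- robot.camera(name): name is "side" or "top"; returns a dict with "pixels" (480x640x3 uint8, red, green, blue), "intrinsics" (3x3 intrinsics, pixels), "extrinsics" (4x4, takes a point from camera to world coordinates). Camera axes: x right, y down, z forward; pixel columns grow to the right and rows downward; lengths in m; the calibration is good to about 2 mm. A picture is of the moment at which its call begins. There is no depth.
- robot.hand_in(): hands the job in; it is judged then, once.
The state is a dict: "time": time; "q": joint angles; "joint_velocities": joint speeds; "joint_torque": joint torques, N m; "position": TCP position; "tool_rot": TCP orientation; "ft_force": force on the tool from outside, world axes, zero at the start; "moment": the same for the moment, N m; "grip_width": finger opening in m; "grip_force": force on a finger pad.
Only numpy, scipy, OpenCV 4.12 (cv2) and the standard library are available. Lean on these libraries where they do the work, as an engineer would, in place of code of your own. Each camera call takes 0.05 s, during which the arm holds its last target. There are 200 camera calls.

## Working session

There is one attempt and no reset: what is moved stays moved. The work goes in short steps, Python scripts to look and compute and a shell command to move; the robot and the scene stay as the last step left them, time stands still between calls to the robot, and variables do not carry over. Pictures are saved under pics/ and viewed, at most 10 in all, crops included, and the job is handed in when it is done.

```bash
mkdir -p pics; ls
python3 - <<'E'
from rig import robot
import cv2,numpy as np
o=robot.get_obs();print({k:np.round(v,3) for k,v in o.items()},robot.nose_length)
for n in("top","side"):
    c=robot.camera(n);cv2.imwrite(f"pics/{n}0.png",c["pixels"][:,:,::-1]);print(n,c["intrinsics"].round(1).tolist(),c["extrinsics"].round(3).tolist())
E
```

```text
pics
{'time': np.float64(0.0), 'q': array([ 1.053,  0.528,  1.434, -0.   ,  1.181, -0.178]), 'joint_velocities': array([ 0.001, -0.001, -0.001,  0.001, -0.   ,  0.   ]), 'joint_torque': array([ -0.   , -44.004, -17.659,   0.063,   0.058,  -0.   ]), 'position': array([0.207, 0.589, 0.208]), 'tool_rot': array([ 0.169,  0.986, -0.001, -0.   ]), 'ft_force': array([-0.079, -0.551, -0.403]), 'moment': array([-0.027, -0.025, -0.051]), 'grip_force': np.float64(0.0), 'grip_width': np.float64(0.087)} 0.025
top [[617.9, 0.0, 324.9], [0.0, 617.9, 249.9], [0.0, 0.0, 1.0]] [[0.011, -0.982, 0.188, 0.273], [-1.0, -0.013, -0.008, -0.008], [0.011, -0.188, -0.982, 1.933], [0.0, 0.0, 0.0, 1.0]]
side [[601.8, 0.0, 319.8], [0.0, 601.8, 242.9], [0.0, 0.0, 1.0]] [[0.939, -0.228, 0.256, 0.231], [-0.343, -0.636, 0.691, -1.024], [0.005, -0.737, -0.676, 1.105], [0.0, 0.0, 0.0, 1.0]]
```

View pics/top0.png

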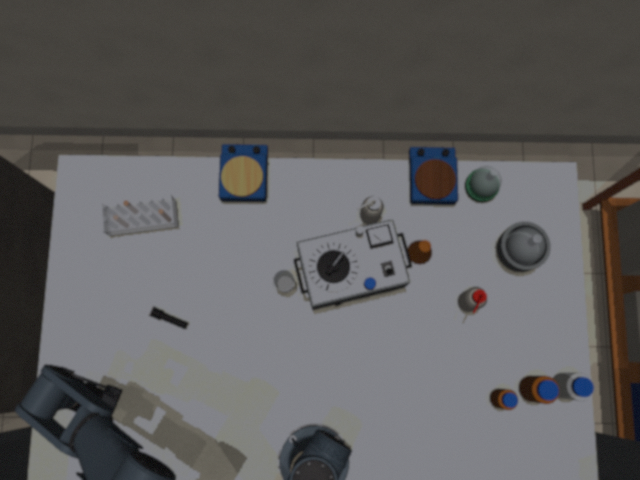

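View pics/side0.png

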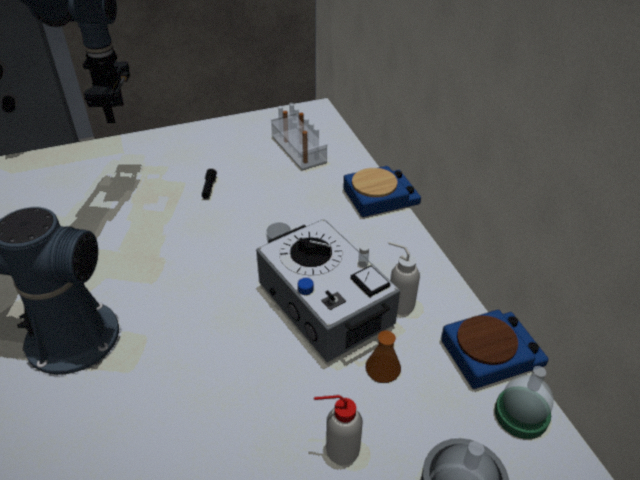

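The top view shows the variac at about (352,264), dial at (334,266), cap at (370,283), switch at (388,269), and voltmeter at (380,236). The side view shows the dial at (311,251) and the switch at (333,297). I'll measure on the top view next.

```bash
cat > h.py <<'E'
import numpy as np,cv2
from rig import robot
def plane(c,u,v,z):
    K,E=c["intrinsics"],c["extrinsics"]
    d=E[:3,:3]@np.linalg.solve(K,[u,v,1.]);p=E[:3,3]
    return p+d*(z-p[2])/d[2]
def pix(c,P):
    K,E=c["intrinsics"],c["extrinsics"]
    q=K@(E[:3,:3].T@(np.asarray(P,float)-E[:3,3]));return q[:2]/q[2]
def crop(c,x,y,w,h,s,f):
    cv2.imwrite(f,cv2.resize(c["pixels"][y:y+h,x:x+w,::-1],None,fx=s,fy=s,interpolation=cv2.INTER_CUBIC))
E
python3 - <<'E'
from h import *
c=robot.camera("top");s=robot.camera("side")
a=cv2.resize(c["pixels"][210:320,280:420,::-1],None,fx=5.5,fy=5.5,interpolation=cv2.INTER_CUBIC)
cv2.imwrite("pics/c1.png",a)
crop(s,245,205,170,130,4.5,"pics/c2.png")
for n,cc,box in(("top",c,(295,225,410,305)),("side",s,(255,222,400,315))):
    g=cv2.cvtColor(cc["pixels"],cv2.COLOR_RGB2GRAY)
    m=np.zeros_like(g);x0,y0,x1,y1=box;m[y0:y1,x0:x1]=(g[y0:y1,x0:x1]<70)*255
    k,l,st,ce=cv2.connectedComponentsWithStats(m)
    for i in range(1,k):
        if st[i,4]>30: print(n,st[i],ce[i].round(1),plane(cc,*ce[i],.136).round(3))
E
```

```text
top [398 234  12  34 100] [405.8 249.4] [ 0.621 -0.263  0.136]
top [370 240  23   8  66] [380.6 244. ] [ 0.636 -0.189  0.136]
top [317 250  33  33 799] [332.9 266.5] [ 0.567 -0.047  0.136]
top [295 258  13  36 102] [299.4 276.8] [0.535 0.051 0.136]
top [384 267  10   9  64] [388.6 271.6] [ 0.554 -0.212  0.136]
top [365 279  10  11  88] [369.5 283.9] [ 0.516 -0.155  0.136]
top [321 284  86  21 342] [365.1 294.9] [ 0.484 -0.142  0.136]
side [268 226  37  17  90] [284.5 234. ] [0.528 0.026 0.136]
side [291 237  41  30 907] [310.2 252.2] [ 0.565 -0.055  0.136]
side [ 257  251   57   64 1308] [279.9 289.9] [ 0.463 -0.146  0.136]
side [351 274  39  23 235] [368.1 286.4] [ 0.649 -0.202  0.136]
side [298 279  15  16 208] [305.  286.6] [ 0.518 -0.156  0.136]
side [322 291  23  18 198] [332.1 300.2] [ 0.56  -0.213  0.136]
side [356 291  44  24 525] [384.2 306.4] [ 0.658 -0.268  0.136]
```

View pics/c1.png

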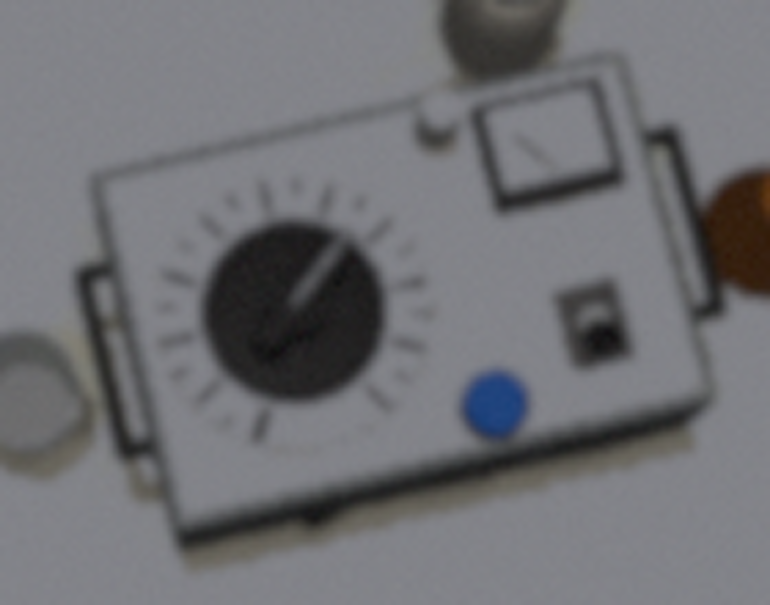

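View pics/c2.png

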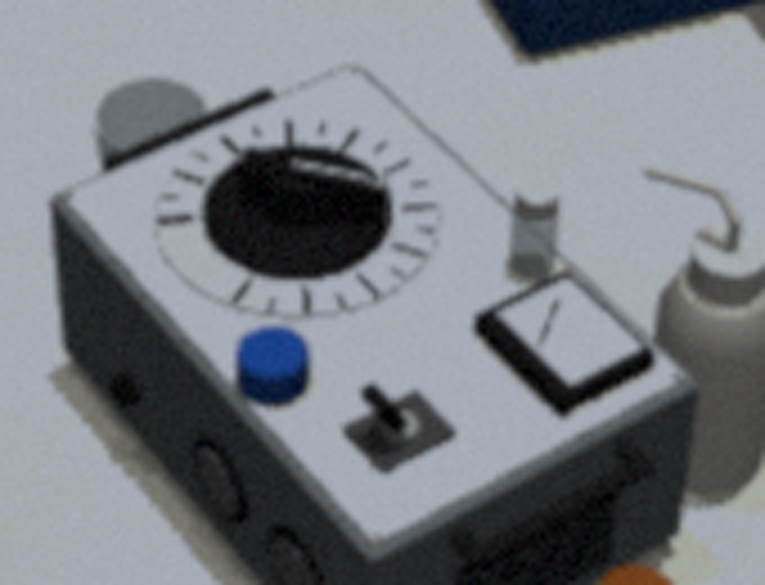

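The top crop puts the deck corners at (97,178), (622,55), (712,395) and (182,530). The index points up-right, just before the seventh line, and the switch leans towards the front. I'll fit the variac pose from the corners.

Run:
```python
from h import *
c=robot.camera("top");s=robot.camera("side")
T=lambda x,y,z:plane(c,280+(x+.5)/5.5-.5,210+(y+.5)/5.5-.5,z)
S=lambda x,y,z:plane(s,245+(x+.5)/4.5-.5,205+(y+.5)/4.5-.5,z)
P=[T(*p,.13) for p in((97,178),(622,55),(712,395),(182,530))]  # back-left, back-right, front-right, front-left
P2=[S(*p,.13) for p in((352,68),(692,385),(375,553),(57,200))]
own=np.array([[.1,.15],[.1,-.15],[-.1,-.15],[-.1,.15]])
for Q in(P,P2,P+P2):
    Q=np.array(Q)[:,:2];o=np.vstack([own]*(len(Q)//4));m=Q.mean(0)
    z=(Q-m)@[1,1j];w=o@[1,1j];f=(np.conj(w)*z).sum();yaw=np.angle(f)
    print(m.round(4),np.degrees(yaw).round(2),"scale",abs(f)/(abs(w)**2).sum())
R=np.array([[np.cos(yaw),-np.sin(yaw)],[np.sin(yaw),np.cos(yaw)]])
W=lambda x,y:m+R@[x,y]
print("dial",W(0,.06),"sw",W(-.045,-.095))
print("dial T",T(295,311,.1385),"zero T",T(262,424,.132),"40T",T(212,224,.132),"zero S",S(180,218,.132))
for A,B in((T(293,303,.1665),T(350,236,.1665)),(S(288,160,.1665),S(382,183,.1665))):
    print("bar",A,B,"angle in variac",np.degrees(np.arctan2(*(B-A)[[1,0]])-yaw))
for n,u,z in(("cap",T(496,404,.152),0),("vial",T(437,118,.183),0)): print(n,u,R.T@(u[:2]-m))
for d in(0,2.094): 
    a=np.radians(150)-d;print("index at",d,W(.048*np.cos(a),.06+.048*np.sin(a)))
```

```text
[ 0.5825 -0.1071] 14.48 scale 0.9758440156156121
[ 0.5814 -0.1129] 14.63 scale 0.9619510905004511
[ 0.582 -0.11 ] 14.56 scale 0.9688967211614724
dial [ 0.56688275 -0.05194532] sw [ 0.56228268 -0.21327988]
dial T [ 0.56757137 -0.0483498   0.1385    ] zero T [ 0.50736151 -0.03140507  0.132     ] 40T [ 0.61559891 -0.0033306   0.132     ] zero S [ 0.50906185 -0.0336497   0.132     ]
bar [ 0.56722735 -0.04662906  0.1665    ] [ 0.60351811 -0.07647078  0.1665    ] angle in variac -53.986291137681874
bar [ 0.5646653  -0.04613329  0.1665    ] [ 0.60407715 -0.07882971  0.1665    ] angle in variac -54.23539857324418
cap [ 0.51691833 -0.15469169  0.152     ] [-0.07418354 -0.0268911 ]
vial [ 0.66434751 -0.12140035  0.183     ] [ 0.07688052 -0.03172112]
index at 0 [ 0.52061598 -0.03916309]
index at 2.094 [ 0.60107257 -0.01825473]
```

```bash
cat >> h.py <<'E'
from scipy.spatial.transform import Rotation as Ro
D=np.array([.567,-.050]);Y=14.56
def own(x,y): a=np.radians(Y);return D+np.array([[np.cos(a),-np.sin(a)],[np.sin(a),np.cos(a)]])@[x/1e3,y/1e3]
def goto(pts,o=None):
    "own mm about dial axis, tip height mm -> tool-frame shift mm; turn deg"
    o=o or robot.get_obs();R=Ro.from_quat(o["tool_rot"]);p=np.array(o["position"])
    a=np.radians(Y+180);X=np.array([np.cos(a),np.sin(a),0]);Z=np.array([0,0,-1.])
    G=Ro.from_matrix(np.c_[X,np.cross(Z,X),Z])
    rv=np.degrees((R.inv()*G).as_rotvec()).round(1)
    for x,y,z in pts: print((x,y,z),R.inv().apply(np.r_[own(x,y),z/1e3+robot.nose_length]-p).__mul__(1e3).round(1),rv)
def finger(b,side,al=32,gap=0):
    "finger centre for bar at own angle b deg; side +1 pushes anticlockwise"
    t=np.radians(b);u=np.array([np.cos(t),np.sin(t)]);n=side*np.array([-u[1],u[0]])
    h=9.5*abs(n[0])+15*abs(n[1]);return al*u-n*(8+h+gap)
E
python3 - <<'E'
from h import *
s=finger(-54,1,32,8);print(s)
goto([(*s,230),(*s,143)])
for b in range(-54,151,17): print(b,finger(b,1).round(1))
E
```

```text
[ -7.48589843 -44.99299885]
(np.float64(-7.485898432134672), np.float64(-44.992998851267764), 230) [-570.4 -525.   -46.3] [ -0.  -0. -34.]
(np.float64(-7.485898432134672), np.float64(-44.992998851267764), 143) [-570.4 -524.9   40.7] [ -0.  -0. -34.]
-54 [ -1.  -40.3]
-37 [ 10.1 -39.8]
-20 [ 21.4 -34.8]
-3 [ 30.7 -25.1]
14 [ 37.1 -16.4]
31 [40.7 -5.6]
48 [40.1  7. ]
65 [34.3 19.3]
82 [23.8 29. ]
99 [14.5 34.7]
116 [ 6.7 38.9]
133 [-3.4 40.6]
150 [-14.8  38.3]
```

```bash
python3 -m crank '[-28,-26,-9,0,0,0,255,-57,-52,-18,0,0,0,255,-85,-79,-27,0,0,0,255,-114,-105,-36,0,0,0,255,-142,-131,-46,0,0,0,255]' 10
python3 -m crank '[-28,-26,0,0,0,0,255,-57,-52,0,0,0,0,255,-85,-79,0,0,0,0,255,-114,-105,0,0,0,0,255,-142,-131,0,0,0,0,255]'
python3 -m crank '[-28,-26,0,0,0,0,255,-57,-52,0,0,0,0,255,-85,-79,0,0,0,0,255,-114,-105,0,0,0,0,255,-142,-131,0,0,0,0,255]'
python3 -m crank '[-28,-26,0,0,0,-7,255,-57,-52,0,0,0,-14,255,-85,-79,0,0,0,-21,255,-114,-105,0,0,0,-28,255,-142,-131,0,0,0,-34,255]'
python3 -c "
from h import *
s=(-7.5,-45);o=robot.get_obs();print(o['q'].round(2),o['ft_force'].round(2));goto([(*s,230),(*s,143)])"
```

```text
time: 0.72
position: [0.2984, 0.417, 0.255]
tool_rot: [0.168, 0.986, -0.0, -0.0]
ft_force: [0.4, 0.3, 0.7]
grip_width: 0.0617
grip_force: 0.0
time: 1.13
position: [0.3891, 0.2462, 0.255]
tool_rot: [0.169, 0.986, 0.0, 0.0]
ft_force: [0.5, 0.6, 0.2]
grip_width: 0.0284
grip_force: 0.0
time: 1.55
position: [0.4795, 0.0753, 0.255]
tool_rot: [0.169, 0.986, 0.0, 0.0]
ft_force: [1.7, 0.7, 0.4]
grip_width: 0.0016
grip_force: 0.0
time: 1.97
position: [0.5699, -0.0956, 0.2548]
tool_rot: [-0.13, 0.992, -0.0, 0.0]
ft_force: [0.8, 0.1, -1.2]
grip_width: 0.0006
grip_force: 0.0
[-0.36  0.41  1.5   0.    1.23 -2.19] [ 0.81  0.14 -1.17]
(-7.5, -45, 230) [-1.1 -0.1 -0.2] [-0.   0.   0.3]
(-7.5, -45, 143) [-1.1 -0.1 86.8] [-0.   0.   0.3]
```

```bash
python3 -m crank '[-1,0,25,0,0,0,255,-1,0,50,0,0,0,255,-1,0,70,0,0,0,255,-1,0,80,0,0,0,255,-1,0,86,0,0,0,255]'
python3 -c "
from h import *
c=robot.camera('side');crop(c,245,180,170,130,4.5,'pics/c3.png')
print(robot.get_obs()['ft_force']);
goto([(*finger(b,1,gap=-1),143) for b in range(-54,151,12)]+[(*finger(150,1,gap=-3),143)])"
```

```text
time: 2.38
position: [0.5693, -0.093, 0.1671]
tool_rot: [-0.127, 0.992, 0.001, -0.001]
ft_force: [-0.4, -0.7, -0.8]
grip_width: 0.0006
grip_force: 0.0
[-0.61475792  0.37708456 -0.11029952]
(np.float64(-0.2047454827601456), np.float64(-39.70293158063551), 143) [-8.3  2.4 -1. ] [ 0.1 -0.1  0. ]
(np.float64(7.38431615602391), np.float64(-39.622135659331924), 143) [-15.9   2.5  -1. ] [ 0.1 -0.1  0. ]
(np.float64(15.34262239271875), np.float64(-37.42579849446715), 143) [-23.9   4.7  -1. ] [ 0.1 -0.1  0. ]
(np.float64(22.955130891907736), np.float64(-32.90554684026574), 143) [-31.5   9.2  -1.1] [ 0.1 -0.1  0. ]
(np.float64(29.42986483126355), np.float64(-26.130251629030724), 143) [-38.   16.   -1.1] [ 0.1 -0.1  0. ]
(np.float64(34.21953647230594), np.float64(-19.440429979900905), 143) [-42.8  22.7  -1.1] [ 0.1 -0.1  0. ]
(np.float64(37.91248615098209), np.float64(-13.128459200269107), 143) [-46.5  29.   -1.1] [ 0.1 -0.1  0. ]
(np.float64(40.083003449485325), np.float64(-5.425798494467157), 143) [-48.6  36.7  -1.1] [ 0.1 -0.1  0. ]
(np.float64(40.17695267452932), np.float64(3.20222314763500
[... 381 characters left out ...]
0000000000004), np.float64(32.0), 143) [-25.1  74.1  -0.9] [ 0.1 -0.1  0. ]
(np.float64(12.333724845839198), np.float64(35.33651318149664), 143) [-20.9  77.4  -0.9] [ 0.1 -0.1  0. ]
(np.float64(6.881202196357631), np.float64(38.092069519420015), 143) [-15.5  80.2  -0.9] [ 0.1 -0.1  0. ]
(np.float64(0.20474548276014914), np.float64(39.7029315806355), 143) [-8.8 81.8 -0.9] [ 0.1 -0.1  0. ]
(np.float64(-7.384316156023903), np.float64(39.62213565933192), 143) [-1.2 81.7 -0.9] [ 0.1 -0.1  0. ]
(np.float64(-15.34262239271875), np.float64(37.42579849446715), 143) [ 6.8 79.6 -0.8] [ 0.1 -0.1  0. ]
(np.float64(-16.342622392718752), np.float64(35.69374768689828), 143) [ 7.8 77.8 -0.8] [ 0.1 -0.1  0. ]
```

View pics/c3.png

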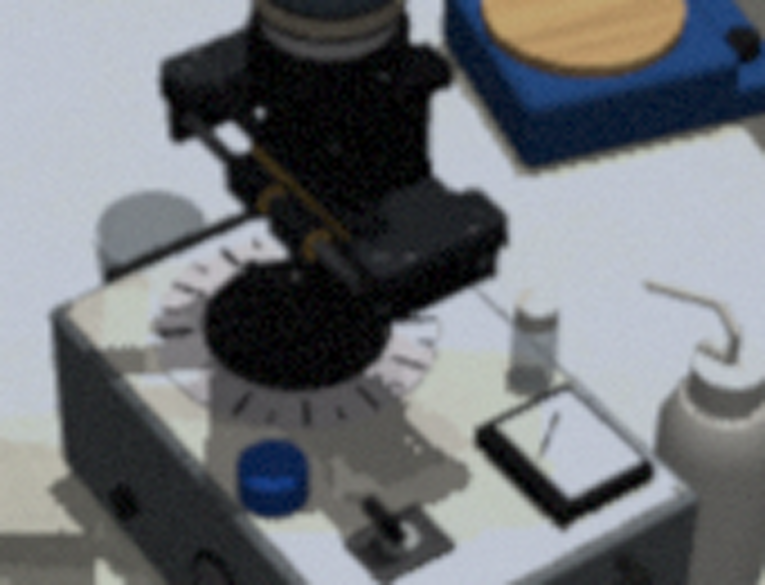

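The fingertips are down beside the bar on its clockwise side. The cap, vial and switch are clear, so I'll start sweeping.

```bash
python3 -m crank '[-8,2,0,0,0,0,255,-16,2,0,0,0,0,255,-24,5,0,0,0,0,255,-31,9,0,0,0,0,255,-31,9,0,0,0,0,255]'
python3 -c "
from h import *
print(robot.get_obs()['ft_force']);
goto([(*finger(b,1,gap=-1),144) for b in range(-18,100,12)])"
```

```text
time: 2.85
position: [0.6002, -0.0756, 0.1697]
tool_rot: [-0.128, 0.992, -0.0, 0.002]
ft_force: [0.2, -0.5, 0.2]
grip_width: 0.0005
grip_force: 0.0
[ 0.16006484 -0.50323135  0.1997441 ]
(np.float64(22.955130891907736), np.float64(-32.90554684026574), 144) [2.7 0.2 0.7] [-0.1  0.2  0.1]
(np.float64(29.42986483126355), np.float64(-26.130251629030724), 144) [-3.8  6.9  0.7] [-0.1  0.2  0.1]
(np.float64(34.21953647230594), np.float64(-19.440429979900905), 144) [-8.6 13.6  0.7] [-0.1  0.2  0.1]
(np.float64(37.91248615098209), np.float64(-13.128459200269107), 144) [-12.3  19.9   0.7] [-0.1  0.2  0.1]
(np.float64(40.083003449485325), np.float64(-5.425798494467157), 144) [-14.5  27.6   0.7] [-0.1  0.2  0.1]
(np.float64(40.17695267452932), np.float64(3.202223147635003), 144) [-14.6  36.2   0.7] [-0.1  0.2  0.1]
(np.float64(37.823001629478426), np.float64(12.074156059361131), 144) [-12.3  45.1   0.7] [-0.1  0.2  0.1]
(np.float64(32.912347353208844), np.float64(20.37483976970644), 144) [-7.4 53.4  0.7] [-0.1  0.2  0.1]
(np.float64(25.6400730581758), np.float64(27.264933265466915), 144) [-0.1 60.3  0.7] [-0.1  0.2  0.1]
(np.float64(16.500000000000004), np.float64(32.0), 144) [ 9.  65.1  0.6] [-0.1  0.2  0.1]
```

```bash
python3 -m crank '[-4,7,0,0,0,0,255,-9,14,0,0,0,0,255,-12,20,0,0,0,0,255,-14,28,0,0,0,0,255,-14,36,0,0,0,0,255]'
python3 -m crank '[2,9,0,0,0,0,255,7,17,0,0,0,0,255,14,24,0,0,0,0,255,14,24,0,0,0,0,255,14,24,0,0,0,0,255]'
python3 -c "
from h import *
print(robot.get_obs()['ft_force']);
goto([(*finger(b,1,gap=-1),144) for b in range(78,151,12)])"
```

```text
time: 3.27
position: [0.6025, -0.0374, 0.1687]
tool_rot: [-0.127, 0.992, 0.0, 0.0]
ft_force: [-0.2, -0.2, 0.7]
grip_width: 0.0008
grip_force: 0.0
time: 3.68
position: [0.582, -0.0184, 0.1689]
tool_rot: [-0.127, 0.992, -0.0, -0.0]
ft_force: [-0.1, 0.1, -0.3]
grip_width: 0.0006
grip_force: 0.0
[-0.07467358  0.06485055 -0.34060841]
(np.float64(25.6400730581758), np.float64(27.264933265466915), 144) [-3.2  0.4 -0.1] [-0.  -0.   0.1]
(np.float64(16.500000000000004), np.float64(32.0), 144) [ 5.9  5.2 -0.1] [-0.  -0.   0.1]
(np.float64(12.333724845839198), np.float64(35.33651318149664), 144) [10.1  8.5 -0.1] [-0.  -0.   0.1]
(np.float64(6.881202196357631), np.float64(38.092069519420015), 144) [15.5 11.3 -0.1] [-0.  -0.   0.1]
(np.float64(0.20474548276014914), np.float64(39.7029315806355), 144) [22.2 12.9 -0.1] [-0.  -0.   0.1]
(np.float64(-7.384316156023903), np.float64(39.62213565933192), 144) [29.8 12.8 -0.1] [-0.  -0.   0.1]
(np.float64(-15.34262239271875), np.float64(37.42579849446715), 144) [37.8 10.6 -0.1] [-0.  -0.   0.1]
```

```bash
python3 -m crank '[6,5,0,0,0,0,255,10,8,0,0,0,0,255,16,11,0,0,0,0,255,22,13,0,0,0,0,255,26,13,0,0,0,0,255]'
python3 -c "
from h import *
c=robot.camera('side');crop(c,245,180,170,130,4.5,'pics/c4.png')
print(robot.get_obs()['ft_force']);
goto([(*finger(b,1,gap=-1),144) for b in range(120,151,10)])"
```

```text
time: 4.1
position: [0.5531, -0.0124, 0.1687]
tool_rot: [-0.127, 0.992, 0.0, -0.001]
ft_force: [-0.8, -0.3, -0.5]
grip_width: 0.0005
grip_force: 0.0
[-1.6335517  -0.0394398  -0.15240372]
(np.float64(3.6823683548743666), np.float64(39.076433589078114), 144) [-8.3 -0.7 -0.4] [ 0.  -0.1  0. ]
(np.float64(-2.246005416626936), np.float64(39.88841094191908), 144) [-2.4  0.1 -0.4] [ 0.  -0.1  0. ]
(np.float64(-8.702679608327873), np.float64(39.41171277111207), 144) [ 4.1 -0.3 -0.3] [ 0.  -0.1  0. ]
(np.float64(-15.34262239271875), np.float64(37.42579849446715), 144) [10.7 -2.3 -0.3] [ 0.  -0.1  0. ]
```

View pics/c4.png

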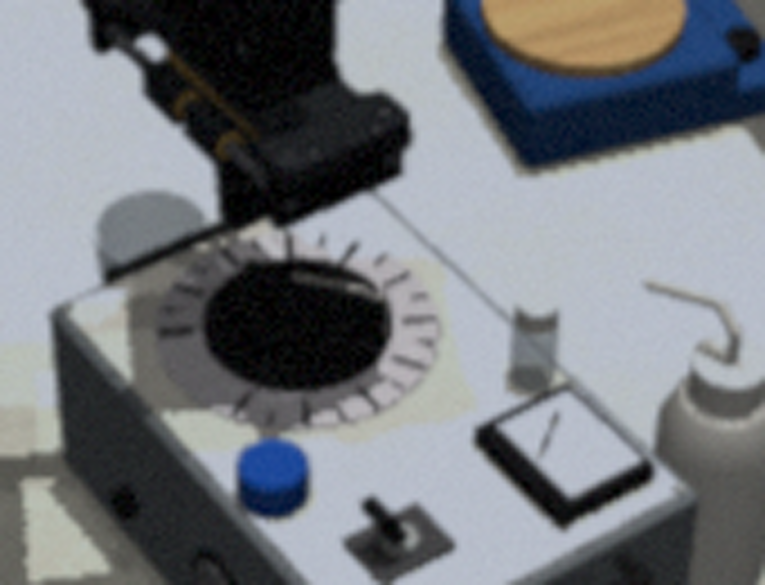

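The index has not moved: the white line still points from (290,275) to (380,295). The fingertips must have passed above the bar, or the finger ends are not where I assumed, so I'll check.

```bash
python3 -c "
from h import *
o=robot.get_obs();p=o['position'];print(robot.nose_length,p,o['tool_rot'])
c=robot.camera('side')
f=lambda P:((pix(c,P)-[245,180])*4.5).round()
R=Ro.from_quat(o['tool_rot'])
print([ (d,f(p+R.apply([a,b,d]))) for d in(-.045,0,.01,.025) for a,b in ((.0095,.015),(.0095,-.015),(-.0095,-.015))])
print('dial',f([*D,.1385]),f([*own(48*np.cos(np.radians(-54)),48*np.sin(np.radians(-54))),.1665]))
img=c['pixels'].copy();img=cv2.convertScaleAbs(img,alpha=2.5,beta=20)
cv2.imwrite('pics/c5.png',cv2.resize(img[180:290,245:345,::-1],None,fx=5,fy=5,interpolation=cv2.INTER_CUBIC))"
```

```text
0.025 [ 0.55253868 -0.01268044  0.16864819] [-1.26955850e-01  9.91907927e-01  1.68882267e-04 -9.21190190e-04]
[(-0.045, array([210., 157.])), (-0.045, array([242., 189.])), (-0.045, array([273., 175.])), (0, array([212., 224.])), (0, array([244., 255.])), (0, array([274., 241.])), (0.01, array([213., 238.])), (0.01, array([244., 269.])), (0.01, array([274., 256.])), (0.025, array([213., 259.])), (0.025, array([244., 291.])), (0.025, array([275., 277.]))]
dial [293. 314.] [381. 296.]
```

View pics/c5.png

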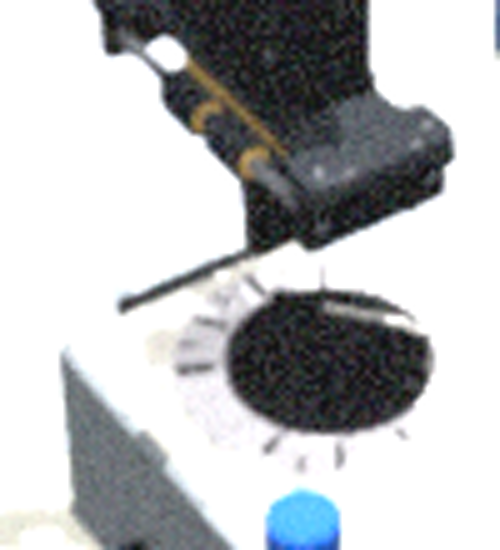

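```bash
python3 -c "
from h import *
o=robot.get_obs();p=o['position'];R=Ro.from_quat(o['tool_rot']);out=[]
for n,(x,y) in (('top',(280,200)),('side',(230,160))):
    c=robot.camera(n);w,h,s=95,110,4.2
    im=cv2.convertScaleAbs(c['pixels'],alpha=3 if n=='top' else 2,beta=25)[y:y+h,x:x+w,::-1]
    im=cv2.resize(im,None,fx=s,fy=s,interpolation=cv2.INTER_CUBIC)
    for d,A,B,col in((-.045,.0375,.095,(0,0,255)),(.025,.0095,.015,(0,255,0))):
        q=np.array([(pix(c,p+R.apply([a*A,b*B,d]))-[x,y])*s for a,b in((1,1),(1,-1),(-1,-1),(-1,1))])
        cv2.polylines(im,[q.astype(int).reshape(-1,1,2)],True,col,1)
    out.append(im)
cv2.imwrite('pics/c6.png',np.hstack(out))"
```

```text
(no output)
```

View pics/c6.png

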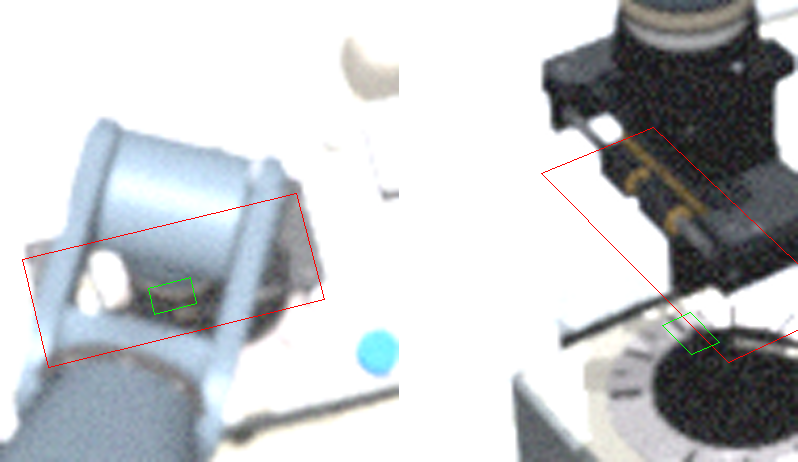

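The overlay shows the gripper body and fingertips sitting about 40 mm higher in the side view than the reported pose says, though it agrees horizontally. Both cameras agree on the deck height. I'll find the real tip height by touching down gently on the knob's flat skirt.

```bash
python3 -m crank '[0,0,3,0,0,0,255,0,0,6,0,0,0,255,0,0,9,0,0,0,255,0,0,12,0,0,0,255,0,0,12,0,0,0,255]' | grep -E "pos|ft"
python3 -m crank '[0,0,2,0,0,0,255,0,0,4,0,0,0,255,0,0,6,0,0,0,255,0,0,8,0,0,0,255,0,0,8,0,0,0,255]'| grep -E "pos|ft"
```

```text
position: [0.5539, -0.0125, 0.1558]
ft_force: [-0.1, -0.7, 0.4]
position: [0.5541, -0.0126, 0.1483]
ft_force: [0.3, -1.0, 0.0]
```

```bash
python3 -c "
from h import *
o=robot.get_obs();p=o['position'];R=Ro.from_quat(o['tool_rot'])
c=robot.camera('side');g=cv2.cvtColor(c['pixels'],cv2.COLOR_RGB2GRAY)
for a,b in((.0095,.008),(.0095,0),(.0095,-.008)):
    P=p+R.apply([a,b,0]);P=np.array(P);r=[]
    for z in range(122,215,4):
        P[2]=z/1e3;u,v=pix(c,P).round().astype(int);r.append((z,int(g[v,u-1:u+2].mean())))
    print(r)
"
```

```text
[(122, 3), (126, 12), (130, 22), (134, 42), (138, 68), (142, 90), (146, 87), (150, 64), (154, 46), (158, 40), (162, 40), (166, 22), (170, 13), (174, 41), (178, 67), (182, 73), (186, 72), (190, 56), (194, 48), (198, 37), (202, 39), (206, 39), (210, 39), (214, 23)]
[(122, 6), (126, 9), (130, 6), (134, 8), (138, 5), (142, 52), (146, 81), (150, 89), (154, 67), (158, 29), (162, 27), (166, 15), (170, 10), (174, 7), (178, 4), (182, 8), (186, 9), (190, 13), (194, 8), (198, 13), (202, 29), (206, 42), (210, 42), (214, 50)]
[(122, 10), (126, 7), (130, 3), (134, 7), (138, 10), (142, 3), (146, 7), (150, 19), (154, 45), (158, 42), (162, 33), (166, 15), (170, 6), (174, 5), (178, 10), (182, 3), (186, 6), (190, 6), (194, 5), (198, 10), (202, 18), (206, 27), (210, 44), (214, 39)]
```

```bash
for i in 1; do python3 -m crank '[0,0,2,0,0,0,255,0,0,4,0,0,0,255,0,0,6,0,0,0,255,0,0,8,0,0,0,255,0,0,8,0,0,0,255]'| grep -E "pos|ft"; python3 -m crank '[0,0,1,0,0,0,255,0,0,1,0,0,0,255,0,0,2,0,0,0,255,0,0,2,0,0,0,255,0,0,3,0,0,0,255]'| grep -E "pos|ft"; done;  python3 -c "
from h import *
o=robot.get_obs();p=o['position'];R=Ro.from_quat(o['tool_rot'])
c=robot.camera('side');g=cv2.cvtColor(c['pixels'],cv2.COLOR_RGB2GRAY)
for a,b in((.0095,.008),(.0095,0),(.0095,-.008)):
    P=p+R.apply([a,b,0]);P=np.array(P);r=[]
    for z in range(122,195,4):
        P[2]=z/1e3;u,v=pix(c,P).round().astype(int);r.append((z,int(g[v,u-1:u+2].mean())))
    print(r)
w,h,s=120,110,5;x,y=240,170
im=cv2.convertScaleAbs(c['pixels'],alpha=2.5,beta=25)[y:y+h,x:x+w,::-1]
im=cv2.resize(im,None,fx=s,fy=s,interpolation=cv2.INTER_CUBIC)
for zz,col in ((.14,(0,255,0)),(.155,(0,0,255))):
    P=[np.r_[(p+R.apply([a*.0095,b*.015,0]))[:2],zz] for a,b in((1,1),(1,-1),(-1,-1),(-1,1))]
    q=np.array([(pix(c,k)-[x,y])*s for k in P]);cv2.polylines(im,[q.astype(int).reshape(-1,1,2)],True,col,1)
cv2.imwrite('pics/c7.png',im)
"
```

```text
position: [0.5541, -0.0126, 0.1403]
ft_force: [0.8, 0.6, 0.4]
position: [0.5545, -0.0127, 0.1379]
ft_force: [-0.2, -0.7, -0.2]
[(122, 7), (126, 11), (130, 21), (134, 42), (138, 67), (142, 89), (146, 75), (150, 47), (154, 31), (158, 22), (162, 18), (166, 16), (170, 6), (174, 20), (178, 67), (182, 62), (186, 45), (190, 38), (194, 34)]
[(122, 7), (126, 9), (130, 11), (134, 6), (138, 10), (142, 26), (146, 47), (150, 49), (154, 29), (158, 9), (162, 5), (166, 9), (170, 8), (174, 8), (178, 9), (182, 13), (186, 6), (190, 17), (194, 36)]
[(122, 4), (126, 2), (130, 4), (134, 12), (138, 5), (142, 11), (146, 11), (150, 17), (154, 24), (158, 13), (162, 5), (166, 7), (170, 8), (174, 4), (178, 10), (182, 3), (186, 11), (190, 7), (194, 20)]
```

View pics/c7.png

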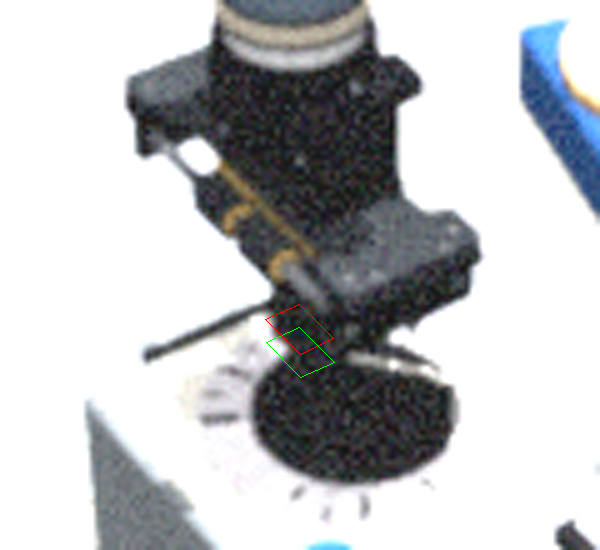

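The fingertips now show at about (280–340, 355), which is roughly 150 mm high, so they stand about 37 mm higher than reported. I'll treat the tip height as TCP z + 12 mm, go back over the bar to its clockwise side, and sweep again.

```bash
python3 -m crank '[0,0,-30,0,0,0,255,0,0,-40,0,0,0,255,1,-30,-40,0,0,0,255,2,-60,-40,0,0,0,255,3,-85,-40,0,0,0,255]' | grep -E "pos|ft"
python3 -m crank '[0,0,15,0,0,0,255,0,0,30,0,0,0,255,0,0,40,0,0,0,255,0,0,40,0,0,0,255,0,0,40,0,0,0,255]' | grep -E "pos|ft"
sed -i 's/robot.nose_length-p/(-.012)-p/' h.py
python3 -c "
from h import *
goto([(*finger(b,1,gap=-1),148) for b in range(-54,0,12)])"
```

```text
position: [0.5741, -0.0971, 0.1787]
ft_force: [0.2, -0.4, 0.2]
position: [0.5726, -0.0953, 0.1373]
ft_force: [-0.4, -0.3, 0.2]
(np.float64(-0.2047454827601456), np.float64(-39.70293158063551), 148) [ -5.8   5.6 -35.7] [ 0.  -0.1  0. ]
(np.float64(7.38431615602391), np.float64(-39.622135659331924), 148) [-13.4   5.7 -35.7] [ 0.  -0.1  0. ]
(np.float64(15.34262239271875), np.float64(-37.42579849446715), 148) [-21.3   7.9 -35.7] [ 0.  -0.1  0. ]
(np.float64(22.955130891907736), np.float64(-32.90554684026574), 148) [-28.9  12.4 -35.7] [ 0.  -0.1  0. ]
(np.float64(29.42986483126355), np.float64(-26.130251629030724), 148) [-35.4  19.1 -35.7] [ 0.  -0.1  0. ]
```

```bash
sed -i 's/robot.nose_length\]/(-.012)]/' h.py
python3 -m crank '[-3,3,0,0,0,0,255,-6,6,0,0,0,0,255,-10,6,0,0,0,0,255,-13,6,0,0,0,0,255,-17,7,0,0,0,0,255]' | grep -E "pos|ft"
python3 -c "
from h import *
c=robot.camera('side');P=[*own(40,-40),.132]
goto([(*finger(b,1,gap=-1),148) for b in range(-54,40,12)])"
```

```text
position: [0.5866, -0.0846, 0.1379]
ft_force: [-4.8, -1.5, 0.4]
(np.float64(-0.2047454827601456), np.float64(-39.70293158063551), 148) [11.6 -1.3  1.9] [-0.  -0.1  0.1]
(np.float64(7.38431615602391), np.float64(-39.622135659331924), 148) [ 4.  -1.2  1.8] [-0.  -0.1  0.1]
(np.float64(15.34262239271875), np.float64(-37.42579849446715), 148) [-4.   1.   1.8] [-0.  -0.1  0.1]
(np.float64(22.955130891907736), np.float64(-32.90554684026574), 148) [-11.6   5.5   1.8] [-0.  -0.1  0.1]
(np.float64(29.42986483126355), np.float64(-26.130251629030724), 148) [-18.1  12.2   1.8] [-0.  -0.1  0.1]
(np.float64(34.21953647230594), np.float64(-19.440429979900905), 148) [-22.9  18.9   1.8] [-0.  -0.1  0.1]
(np.float64(37.91248615098209), np.float64(-13.128459200269107), 148) [-26.6  25.2   1.8] [-0.  -0.1  0.1]
(np.float64(40.083003449485325), np.float64(-5.425798494467157), 148) [-28.8  32.9   1.8] [-0.  -0.1  0.1]
```

Contact at about 5 N, so it is pushing now. I'll continue along the arc.

```bash
python3 -m crank '[-4,1,0,0,0,0,255,-8,3,0,0,0,0,255,-12,6,0,0,0,0,255,-15,9,0,0,0,0,255,-18,12,0,0,0,0,255]' | grep -E "pos|ft"
python3 -m crank '[-3,4,0,0,0,0,255,-5,7,0,0,0,0,255,-7,11,0,0,0,0,255,-9,14,0,0,0,0,255,-10,17,0,0,0,0,255]' | grep -E "pos|ft"
python3 -c "
from h import *
goto([(*finger(b,1,gap=-1),148) for b in range(18,151,12)])"
```

```text
position: [0.603, -0.0686, 0.1379]
ft_force: [-1.3, -3.7, 0.4]
position: [0.6078, -0.0498, 0.1378]
ft_force: [-0.4, -5.0, 0.0]
(np.float64(37.91248615098209), np.float64(-13.128459200269107), 148) [ 1.6 -3.1  1.8] [-0.1  0.   0.1]
(np.float64(40.083003449485325), np.float64(-5.425798494467157), 148) [-0.5  4.6  1.8] [-0.1  0.   0.1]
(np.float64(40.17695267452932), np.float64(3.202223147635003), 148) [-0.6 13.3  1.8] [-0.1  0.   0.1]
(np.float64(37.823001629478426), np.float64(12.074156059361131), 148) [ 1.7 22.1  1.8] [-0.1  0.   0.1]
(np.float64(32.912347353208844), np.float64(20.37483976970644), 148) [ 6.6 30.4  1.8] [-0.1  0.   0.1]
(np.float64(25.6400730581758), np.float64(27.264933265466915), 148) [13.9 37.3  1.8] [-0.1  0.   0.1]
(np.float64(16.500000000000004), np.float64(32.0), 148) [23.  42.1  1.7] [-0.1  0.   0.1]
(np.float64(12.333724845839198), np.float64(35.33651318149664), 148) [27.2 45.4  1.7] [-0.1  0.   0.1]
(np.float64(6.881202196357631), np.float64(38.092069519420015), 148) [32.6 48.2  1.7] [-0.1  0.   0.1]
(np.float64(0.20474548276014914), np.float64(39.7029315806355), 148) [39.3 49.8  1.7] [-0.1  0.   0.1]
(np.float64(-7.384316156023903), np.float64(39.62213565933192), 148) [46.9 49.7  1.7] [-0.1  0.   0.1]
(np.float64(-15.34262239271875), np.float64(37.42579849446715), 148) [54.8 47.6  1.7] [-0.1  0.   0.1]
```

```bash
python3 -m crank '[0,5,0,0,0,0,255,0,9,0,0,0,0,255,0,13,0,0,0,0,255,1,18,0,0,0,0,255,2,22,0,0,0,0,255]' | grep -E "pos|ft"
python3 -m crank '[2,4,0,0,0,0,255,5,8,0,0,0,0,255,8,12,0,0,0,0,255,12,15,0,0,0,0,255,16,18,0,0,0,0,255]' | grep -E "pos|ft"
python3 -c "
from h import *
goto([(*finger(b,1,gap=-1),148) for b in range(78,151,12)]+[(*finger(150,1,gap=-4),148)])"
```

```text
position: [0.6021, -0.0289, 0.1384]
ft_force: [2.8, -3.9, -0.3]
position: [0.58, -0.0146, 0.138]
ft_force: [3.5, -1.4, 0.7]
(np.float64(25.6400730581758), np.float64(27.264933265466915), 148) [-4.1 -3.8  2. ] [0.  0.1 0. ]
(np.float64(16.500000000000004), np.float64(32.0), 148) [5. 1. 2.] [0.  0.1 0. ]
(np.float64(12.333724845839198), np.float64(35.33651318149664), 148) [9.2 4.3 2. ] [0.  0.1 0. ]
(np.float64(6.881202196357631), np.float64(38.092069519420015), 148) [14.6  7.1  2. ] [0.  0.1 0. ]
(np.float64(0.20474548276014914), np.float64(39.7029315806355), 148) [21.3  8.7  2. ] [0.  0.1 0. ]
(np.float64(-7.384316156023903), np.float64(39.62213565933192), 148) [28.9  8.6  1.9] [0.  0.1 0. ]
(np.float64(-15.34262239271875), np.float64(37.42579849446715), 148) [36.9  6.4  1.9] [0.  0.1 0. ]
(np.float64(-16.842622392718752), np.float64(34.827722283113836), 148) [38.4  3.8  1.9] [0.  0.1 0. ]
```

```bash
python3 -m crank '[4,1,0,0,0,0,255,8,3,0,0,0,0,255,12,5,0,0,0,0,255,16,7,0,0,0,0,255,20,8,0,0,0,0,255]' | grep -E "pos|ft"
python3 -m crank '[4,0,0,0,0,0,255,7,0,0,0,0,0,255,10,0,0,0,0,0,255,12,-1,0,0,0,0,255,14,-1,0,0,0,0,255]' | grep -E "pos|ft"
python3 -c "
from h import *
goto([(*finger(b,1,gap=-1),148) for b in range(138,151,6)]+[(*finger(150,1,gap=-4),148)])"
```

```text
position: [0.5589, -0.0115, 0.1381]
ft_force: [4.4, 0.8, 0.2]
position: [0.5444, -0.017, 0.1376]
ft_force: [2.0, 1.9, -0.4]
(np.float64(-7.384316156023903), np.float64(39.62213565933192), 148) [-6.2  2.   1.6] [ 0.1 -0.1  0. ]
(np.float64(-11.358953905018348), np.float64(38.80739294419786), 148) [-2.2  1.2  1.6] [ 0.1 -0.1  0. ]
(np.float64(-15.34262239271875), np.float64(37.42579849446715), 148) [ 1.8 -0.2  1.6] [ 0.1 -0.1  0. ]
(np.float64(-16.842622392718752), np.float64(34.827722283113836), 148) [ 3.3 -2.8  1.6] [ 0.1 -0.1  0. ]
```

```bash
python3 -m crank '[1,0,0,0,0,0,255,2,-1,0,0,0,0,255,2,-2,0,0,0,0,255,2,-2,0,0,0,0,255,2,-2,0,0,0,0,255]' | grep -E "pos|ft"
python3 -m crank '[0,-1,0,0,0,0,255,1,-1,0,0,0,0,255,1,-2,0,0,0,0,255,1,-2,0,0,0,0,255,1,-2,0,0,0,0,255]' | grep -E "pos|ft"
```

```text
position: [0.5415, -0.0187, 0.1372]
ft_force: [-3.6, 3.8, 2.4]
position: [0.5406, -0.0205, 0.1371]
ft_force: [-3.6, 4.7, 1.9]
```

```bash
python3 -m crank '[0,-1,0,0,0,0,255,0,-1,0,0,0,0,255,0,-2,0,0,0,0,255,0,-2,0,0,0,0,255,0,-2,0,0,0,0,255]' | grep -E "pos|ft"
python3 -c "
from h import *
goto([(*finger(150,1,gap=-1),148)])
c=robot.camera('top');g=cv2.cvtColor(c['pixels'],cv2.COLOR_RGB2GRAY);s=robot.camera('side');gs=cv2.cvtColor(s['pixels'],cv2.COLOR_RGB2GRAY)
for b in range(130,160,3):
    r=[]
    for cc,G in((c,g),(s,gs)):
        v=[]
        for rad in(10,18,26,34,42):
            u=pix(cc,[*own(rad*np.cos(np.radians(b)),rad*np.sin(np.radians(b))),.1665]).astype(np.float32)
            v.append(int(cv2.getRectSubPix(G,(1,1),tuple(u.tolist()))[0,0]))
        r.append(v)
    print(b,r)
"
```

```text
position: [0.5405, -0.0208, 0.1371]
ft_force: [-4.8, 9.0, 2.9]
(np.float64(-15.34262239271875), np.float64(37.42579849446715), 148) [-3.   2.5  1.1] [ 0.4 -0.3 -0. ]
130 [[51, 42, 32, 35, 25], [24, 14, 5, 8, 11]]
133 [[51, 42, 33, 34, 19], [22, 14, 10, 4, 10]]
136 [[51, 42, 32, 33, 20], [21, 12, 17, 6, 10]]
139 [[51, 41, 32, 34, 22], [20, 10, 26, 10, 10]]
142 [[51, 41, 32, 30, 21], [19, 8, 40, 22, 12]]
145 [[51, 41, 31, 24, 18], [18, 8, 54, 39, 18]]
148 [[51, 40, 31, 19, 20], [17, 7, 56, 44, 38]]
151 [[51, 39, 30, 15, 21], [16, 6, 55, 47, 58]]
154 [[51, 39, 28, 16, 20], [15, 5, 52, 40, 56]]
157 [[51, 38, 26, 17, 16], [14, 4, 41, 31, 42]]
```

The force rose with no further motion, and the white line in the side view peaks near 150°, so the dial is at the zero stop. I'll back off, lift, and head for the front of the switch.

```bash
python3 -m crank '[0,4,0,0,0,0,255,0,8,0,0,0,0,255,0,8,-20,0,0,0,255,0,8,-40,0,0,0,255,0,8,-50,0,0,0,255]' | grep -E "pos|ft"
python3 -c "
from h import *
goto([(-84,-155,195),(-84,-155,149)])"
```

```text
position: [0.5439, -0.017, 0.1898]
ft_force: [0.7, -0.4, 0.3]
(-84, -155, 195) [  70.1 -192.7    7.3] [-0.2  0.2  0.1]
(-84, -155, 149) [  70.3 -192.5   53.3] [-0.2  0.2  0.1]
```

```bash
python3 -m crank '[14,-38,0,0,0,0,255,28,-77,0,0,0,0,255,42,-115,0,0,0,0,255,56,-154,0,0,0,0,255,70,-192,0,0,0,0,255]' | grep -E "pos|ft"
python3 -c "
from h import *
goto([(-84,-155,149)])
o=robot.get_obs();print(o['q'].round(2))
c=robot.camera('top');g=cv2.cvtColor(c['pixels'],cv2.COLOR_RGB2GRAY).astype(np.float32)
for b in range(135,166,3): print(b,int(np.mean([cv2.getRectSubPix(g,(1,1),tuple(map(float,pix(c,[*own(r*np.cos(np.radians(b)),r*np.sin(np.radians(b))),.1665]))))[0,0] for r in np.arange(10,46,3)])),end=' ')
"
```

```text
position: [0.5225, -0.2222, 0.188]
ft_force: [0.3, -0.1, 0.2]
(-84, -155, 149) [-2.3  0.6 51. ] [-0.1  0.   0.1]
[-0.6   0.48  1.6  -0.    1.06 -2.42]
135 59 138 66 141 74 144 79 147 79 150 73 153 62 156 51 159 44 162 40 165 37
```

```bash
cat >> h.py <<'E'
def barangle(b0,thr=50):
    for n in("top","side"):
        c=robot.camera(n);g=cv2.cvtColor(c["pixels"],cv2.COLOR_RGB2GRAY).astype(np.float32);pts=[]
        t=np.radians(b0);u=np.array([np.cos(t),np.sin(t)]);m=np.array([-u[1],u[0]])
        for r in np.arange(12,45,2):
            k=np.arange(-9,9.1,.5)
            v=np.array([cv2.getRectSubPix(g,(1,1),tuple(map(float,pix(c,[*own(*(r*u+q*m)),.1665]))))[0,0] for q in k])
            w=np.clip(v-v.min()-.4*np.ptp(v),0,None)
            if np.ptp(v)>25: pts.append(r*u+m*(k@w)/w.sum())
        vx,vy,x,y=cv2.fitLine(np.float32(pts),cv2.DIST_HUBER,0,.01,.01).ravel()
        if vx*u[0]+vy*u[1]<0: vx,vy=-vx,-vy
        print(n,len(pts),"angle",np.degrees(np.arctan2(vy,vx)).round(1),"offset of line from D mm",round(float(x*vy-y*vx),1))
E
python3 -c "
from h import *
barangle(148)"
```

```text
top 17 angle 150.2 offset of line from D mm 2.6
side 4 angle 148.0 offset of line from D mm -0.6
```

The dial angle measures 150°, so it is at zero. Next I'll descend in front of the toggle and push.

```bash
python3 -m crank '[-2,0,15,0,0,0,255,-2,0,30,0,0,0,255,-2,0,42,0,0,0,255,-2,0,51,0,0,0,255,-2,0,51,0,0,0,255]' | grep -E "pos|ft"
python3 -m crank '[-3,0,0,0,0,0,255,-6,0,0,0,0,0,255,-9,0,0,0,0,0,255,-12,0,0,0,0,0,255,-15,0,0,0,0,0,255]' | grep -E "pos|ft"
python3 -c "
from h import *
goto([(-53,-155,149)])"
```

```text
position: [0.5233, -0.2172, 0.1348]
ft_force: [0.4, -0.1, -0.1]
position: [0.5387, -0.2153, 0.1374]
ft_force: [-2.7, -0.8, 1.7]
(-53, -155, 149) [-15.9  -2.2   0.4] [-0.  -0.1  0.1]
```

```bash
python3 -m crank '[-3,-1,0,0,0,0,255,-6,-2,0,0,0,0,255,-9,-2,0,0,0,0,255,-12,-2,0,0,0,0,255,-14,-2,0,0,0,0,255]' | grep -E "pos|ft"
python3 -m crank '[-1,0,0,0,0,0,255,-2,0,0,0,0,0,255,-3,0,0,0,0,0,255,-4,0,0,0,0,0,255,-4,0,0,0,0,0,255]' | grep -E "pos|ft"
```

```text
position: [0.553, -0.2136, 0.137]
ft_force: [-3.6, -0.6, 3.7]
position: [0.5565, -0.2127, 0.1368]
ft_force: [-3.6, -1.7, 2.8]
```

```bash
for i in 1 2; do python3 -m crank '[-1,0,0,0,0,0,255,-1,0,0,0,0,0,255,-2,0,0,0,0,0,255,-2,0,0,0,0,0,255,-2,0,0,0,0,0,255]' | grep -E "pos|ft"; done
```

```text
position: [0.5568, -0.2125, 0.1367]
ft_force: [-8.0, -4.3, 3.9]
position: [0.557, -0.2124, 0.1366]
ft_force: [-11.1, -5.1, 7.3]
```

It has hit the stop: the force rose to about 13 N with no further motion. I'll back off, lift, and check the switch while working out the final sweep.

```bash
python3 -m crank '[8,0,0,0,0,0,255,20,0,0,0,0,0,255,20,0,-20,0,0,0,255,20,0,-45,0,0,0,255,20,0,-60,0,0,0,255]' | grep -E "pos|ft"
python3 -c "
from h import *
s=finger(150,-1,32,8);goto([(*s,205),(*s,149)])
c=robot.camera('side');g=cv2.cvtColor(c['pixels'],cv2.COLOR_RGB2GRAY).astype(np.float32)
for n,t in (('off',-.45),('on',.45)): print(n,[int(cv2.getRectSubPix(g,(1,1),tuple(map(float,pix(c,[*own(-45+r*np.sin(t),-155),.135+r/1e3*np.cos(t)]))))[0,0]) for r in (10,16,22,28,32)])
barangle(150)
for b in range(150,29,-12): print(b,finger(b,-1,32,-1).round(1),end=' ')
"
```

```text
position: [0.5421, -0.2168, 0.1982]
ft_force: [0.3, -0.7, 1.0]
(np.float64(-44.583003449485325), np.float64(-13.220027128527105), 205) [-21.4 142.    5.1] [-0.1  0.2 -0. ]
(np.float64(-44.583003449485325), np.float64(-13.220027128527105), 149) [-21.2 142.1  61.1] [-0.1  0.2 -0. ]
off [60, 59, 129, 200, 199]
on [31, 6, 14, 11, 19]
top 17 angle 150.2 offset of line from D mm 2.7
side 17 angle 146.3 offset of line from D mm 0.9
150 [-40.1  -5.4] 138 [-40.2   3.2] 126 [-37.8  12.1] 114 [-32.9  20.4] 102 [-25.6  27.3] 90 [-16.5  32. ] 78 [-12.3  35.3] 66 [-6.9 38.1] 54 [-0.2 39.7] 42 [ 7.4 39.6] 30 [15.3 37.4]
```

The switch is on: the paddle is dark along the "on" direction. I'll move to the bar's anticlockwise side.

```bash
python3 -m crank '[-5,36,0,0,0,0,255,-11,71,0,0,0,0,255,-16,107,0,0,0,0,255,-21,142,0,0,0,0,255,-21,142,0,0,0,0,255]' | grep -E "pos|ft"
python3 -m crank '[0,0,20,0,0,0,255,0,0,40,0,0,0,255,0,0,52,0,0,0,255,0,0,60,0,0,0,255,0,0,60,0,0,0,255]' | grep -E "pos|ft"
python3 -c "
from h import *
goto([(*finger(b,-1,32,-1),149) for b in range(150,80,-12)])"
```

```text
position: [0.5222, -0.0672, 0.1948]
ft_force: [-0.7, -0.3, -0.2]
position: [0.524, -0.0733, 0.1341]
ft_force: [0.1, 0.4, 0.2]
(np.float64(-40.083003449485325), np.float64(-5.425798494467157), 149) [-7.4  6.4 -2.9] [ 0.2 -0.2  0. ]
(np.float64(-40.17695267452932), np.float64(3.202223147635017), 149) [-7.3 15.  -2.9] [ 0.2 -0.2  0. ]
(np.float64(-37.823001629478426), np.float64(12.074156059361135), 149) [-9.6 23.9 -2.9] [ 0.2 -0.2  0. ]
(np.float64(-32.912347353208844), np.float64(20.37483976970644), 149) [-14.5  32.2  -2.9] [ 0.2 -0.2  0. ]
(np.float64(-25.640073058175794), np.float64(27.264933265466922), 149) [-21.8  39.1  -2.9] [ 0.2 -0.2  0. ]
(np.float64(-16.499999999999996), np.float64(32.0), 149) [-30.9  43.8  -2.9] [ 0.2 -0.2  0. ]
```

```bash
python3 -m crank '[-3,3,-2,0,0,0,255,-6,6,-2,0,0,0,255,-7,10,-2,0,0,0,255,-7,14,-2,0,0,0,255,-8,18,-2,0,0,0,255]' | grep -E "pos|ft"
python3 -m crank '[-1,3,0,0,0,0,255,-3,7,0,0,0,0,255,-5,11,0,0,0,0,255,-8,15,0,0,0,0,255,-12,18,0,0,0,0,255]' | grep -E "pos|ft"
python3 -c "
from h import *
goto([(*finger(b,-1,32,-1),149) for b in range(114,29,-12)])"
```

```text
position: [0.5307, -0.0555, 0.1398]
ft_force: [2.4, -4.8, 0.3]
position: [0.5351, -0.0334, 0.1386]
ft_force: [-1.3, -4.9, 1.0]
(np.float64(-32.912347353208844), np.float64(20.37483976970644), 149) [ 6.2 -3.7  1.6] [ 0.  -0.1  0. ]
(np.float64(-25.640073058175794), np.float64(27.264933265466922), 149) [-1.1  3.2  1.6] [ 0.  -0.1  0. ]
(np.float64(-16.499999999999996), np.float64(32.0), 149) [-10.2   7.9   1.6] [ 0.  -0.1  0. ]
(np.float64(-12.333724845839194), np.float64(35.33651318149664), 149) [-14.4  11.2   1.6] [ 0.  -0.1  0. ]
(np.float64(-6.881202196357632), np.float64(38.092069519420015), 149) [-19.9  14.    1.6] [ 0.  -0.1  0. ]
(np.float64(-0.2047454827601456), np.float64(39.70293158063551), 149) [-26.5  15.6   1.6] [ 0.  -0.1  0. ]
(np.float64(7.38431615602391), np.float64(39.622135659331924), 149) [-34.1  15.5   1.6] [ 0.  -0.1  0. ]
(np.float64(15.34262239271875), np.float64(37.42579849446715), 149) [-42.1  13.3   1.5] [ 0.  -0.1  0. ]
```

Pushing well at about 5 N. I'll go to about 54° and then measure.

```bash
python3 -m crank '[-3,3,0,0,0,0,255,-6,5,0,0,0,0,255,-10,8,0,0,0,0,255,-14,11,0,0,0,0,255,-17,13,0,0,0,0,255]' | grep -E "pos|ft"
python3 -m crank '[-3,1,0,0,0,0,255,-6,2,0,0,0,0,255,-9,2,0,0,0,0,255,-9,2,0,0,0,0,255,-9,2,0,0,0,0,255]' | grep -E "pos|ft"
python3 -c "
from h import *
goto([(*finger(b,-1,32,-1),149) for b in range(66,29,-6)])
barangle(55)"
```

```text
position: [0.5478, -0.0162, 0.1381]
ft_force: [-4.0, -3.0, 0.7]
position: [0.5575, -0.0121, 0.1384]
ft_force: [-2.7, 0.7, -2.6]
(np.float64(-6.881202196357632), np.float64(38.092069519420015), 149) [ 7.2 -1.   1.4] [ 0.1 -0.   0. ]
(np.float64(-3.682368354874356), np.float64(39.07643358907812), 149) [ 4.  -0.   1.4] [ 0.1 -0.   0. ]
(np.float64(-0.2047454827601456), np.float64(39.70293158063551), 149) [0.6 0.6 1.4] [ 0.1 -0.   0. ]
(np.float64(3.5047412093583006), np.float64(39.90456418828052), 149) [-3.1  0.8  1.4] [ 0.1 -0.   0. ]
(np.float64(7.38431615602391), np.float64(39.622135659331924), 149) [-7.   0.5  1.4] [ 0.1 -0.   0. ]
(np.float64(11.358953905018353), np.float64(38.80739294419786), 149) [-11.   -0.3   1.4] [ 0.1 -0.   0. ]
(np.float64(15.34262239271875), np.float64(37.42579849446715), 149) [-15.   -1.7   1.4] [ 0.1 -0.   0. ]
top 1 angle 124.4 offset of line from D mm 16.7Traceback (most recent call last):
  File "<string>", line 4, in <module>
    barangle(55)
    ~~~~~~~~^^^^
  File "h.py", line 35, in barangle
    vx,vy,x,y=cv2.fitLine(np.float32(pts),cv2.DIST_HUBER,0,.01,.01).ravel()
              ~~~~~~~~~~~^^^^^^^^^^^^^^^^^^^^^^^^^^^^^^^^^^^^^^^^^^
cv2.error: OpenCV(4.12.0) /io/opencv/modules/imgproc/src/linefit.cpp:618: error: (-215:Assertion failed) npoints2 >= 0 || npoints3 >= 0 in function 'fitLine'
```

```bash
python3 -m crank '[-3,1,0,0,0,0,255,-6,1,0,0,0,0,255,-8,1,0,0,0,0,255,-8,1,0,0,0,0,255,-8,1,0,0,0,0,255]' | grep -E "pos|ft"
python3 -c "
from h import *
goto([(*finger(b,-1,32,-1),149) for b in range(42,29,-6)])"
python3 -m crank '[6,0,0,0,0,0,255,12,0,-5,0,0,0,255,12,0,-30,0,0,0,255,25,25,-60,0,0,0,255,40,60,-80,0,0,0,255]' | grep -E "pos|ft"
python3 -m crank '[10,30,0,0,0,0,255,20,60,0,0,0,0,255,20,90,0,0,0,0,255,20,90,0,0,0,0,255,20,90,0,0,0,0,255]' | grep -E "pos|ft"
python3 -c "
from h import *
barangle(38)"
```

```text
position: [0.5659, -0.0099, 0.139]
ft_force: [-1.5, 0.6, -1.6]
(np.float64(7.38431615602391), np.float64(39.622135659331924), 149) [1.7 0.5 2. ] [-0.   0.1  0. ]
(np.float64(11.358953905018353), np.float64(38.80739294419786), 149) [-2.3 -0.3  2. ] [-0.   0.1  0. ]
(np.float64(15.34262239271875), np.float64(37.42579849446715), 149) [-6.3 -1.7  2. ] [-0.   0.1  0. ]
position: [0.5154, 0.0353, 0.2211]
ft_force: [0.4, 1.0, 0.9]
position: [0.4702, 0.1203, 0.2192]
ft_force: [0.5, 0.1, 0.6]
top 17 angle 45.4 offset of line from D mm 0.3
side 17 angle 23.2 offset of line from D mm -5.2
```

```bash
python3 -c "
from h import *
barangle(46);barangle(41)
out=[]
for n,(x,y) in (('top',(300,232)),('side',(270,220))):
    c=robot.camera(n);w,h,s=76,70,5.2
    im=cv2.convertScaleAbs(c['pixels'],alpha=2 if n=='top' else 1.3,beta=0)[y:y+h,x:x+w,::-1]
    im=cv2.resize(im,None,fx=s,fy=s,interpolation=cv2.INTER_CUBIC)
    q=[((pix(c,[*own(r*np.cos(np.pi/6),r*np.sin(np.pi/6)),z])-[x,y]+.5)*s).astype(int).tolist() for r,z in((55,.132),(75,.132))]
    cv2.line(im,q[0],q[1],(0,0,255),1);out.append(im)
cv2.imwrite('pics/c8.png',np.hstack(out))"
```

```text
top 17 angle 45.6 offset of line from D mm 0.3
side 17 angle 49.6 offset of line from D mm -0.3
top 17 angle 45.5 offset of line from D mm 0.3
side 17 angle 31.6 offset of line from D mm -3.9
```

View pics/c8.png

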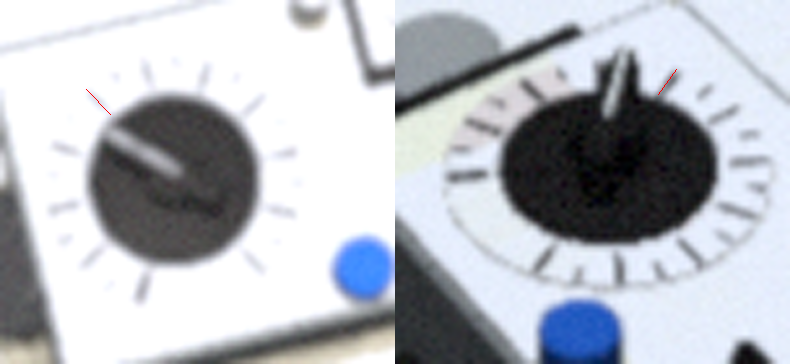

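The bar stands at 46° (top image, tip at (107,130)), and line 40 is the red mark at (100,103). It needs 16° more clockwise, so I'll go back and push.

```bash
python3 -c "
from h import *
a=finger(46,-1,32,8);print(a)
goto([(*a,225),(*a,149)])
for b in (46,42,38,34,32,30): print(b,finger(b,-1,32,-4.4).round(1))"
```

```text
[-1.69157276 46.11876774]
(np.float64(-1.6915727627105994), np.float64(46.11876774125274), 225) [ -49.6 -141.2    5. ] [-0.  -0.  -0.1]
(np.float64(-1.6915727627105994), np.float64(46.11876774125274), 149) [ -49.6 -141.2   81. ] [-0.  -0.  -0.1]
46 [ 7.2 37.5]
42 [ 9.7 37.1]
38 [12.1 36.5]
34 [14.6 35.6]
32 [15.8 35.1]
30 [17.  34.5]
```

```bash
python3 -m crank '[-12,-35,0,0,0,0,255,-25,-70,0,0,0,0,255,-38,-106,0,0,0,0,255,-50,-141,0,0,0,0,255,-50,-141,20,0,0,0,255]' | grep -E "pos|ft"
python3 -m crank '[0,0,20,0,0,0,255,0,0,40,0,0,0,255,0,0,55,0,0,0,255,0,0,60,0,0,0,255,0,0,60,0,0,0,255]' | grep -E "pos|ft"
python3 -c "
from h import *
goto([(*finger(b,-1,32,-4.4),149) for b in(46,38,34,32,30)])"
```

```text
position: [0.5624, -0.0119, 0.2015]
ft_force: [0.3, 0.4, 1.2]
position: [0.5529, -0.0049, 0.1366]
ft_force: [-0.4, -0.4, 0.0]
(np.float64(7.228240761488673), np.float64(37.50500394756117), 149) [-9.6 -9.7 -0.5] [ 0.1 -0.2 -0. ]
(np.float64(12.12187386127118), np.float64(36.46132484021375), 149) [-14.5 -10.8  -0.5] [ 0.1 -0.2 -0. ]
(np.float64(14.591610278741319), np.float64(35.59238093207363), 149) [-16.9 -11.6  -0.5] [ 0.1 -0.2 -0. ]
(np.float64(15.82113732577046), np.float64(35.067444922464816), 149) [-18.2 -12.2  -0.5] [ 0.1 -0.2 -0. ]
(np.float64(17.042622392718748), np.float64(34.48131212160006), 149) [-19.4 -12.7  -0.5] [ 0.1 -0.2 -0. ]
```

```bash
python3 -m crank '[-5,-5,0,0,0,0,255,-10,-10,0,0,0,0,255,-14,-11,0,0,0,0,255,-17,-12,0,0,0,0,255,-18,-12,0,0,0,0,255]' | grep -E "pos|ft"
python3 -m crank '[0,0,0,0,0,0,255,0,0,0,0,0,0,255,0,0,0,0,0,0,255,0,0,0,0,0,0,255,0,0,0,0,0,0,255]' | grep -E "pos|ft"
python3 -c "
from h import *
goto([(*finger(b,-1,32,-4.4),149) for b in(38,34,32,30)])"
python3 -m crank '[3,7,0,0,0,0,255,8,12,-5,0,0,0,255,12,12,-30,0,0,0,255,25,30,-60,0,0,0,255,40,60,-80,0,0,0,255]' | grep -E "pos|ft"
python3 -m crank '[10,30,0,0,0,0,255,20,60,0,0,0,0,255,20,90,0,0,0,0,255,20,90,0,0,0,0,255,20,90,0,0,0,0,255]' | grep -E "pos|ft"
python3 -c "
from h import *
barangle(35);barangle(30)"
```

```text
position: [0.5744, -0.0118, 0.1385]
ft_force: [-2.4, 0.4, 0.1]
position: [0.5745, -0.0117, 0.1383]
ft_force: [-1.3, 0.1, 1.2]
(np.float64(12.12187386127118), np.float64(36.46132484021375), 149) [4.8 1.3 1.3] [-0.  0.  0.]
(np.float64(14.591610278741319), np.float64(35.59238093207363), 149) [2.3 0.4 1.3] [-0.  0.  0.]
(np.float64(15.82113732577046), np.float64(35.067444922464816), 149) [ 1.1 -0.1  1.3] [-0.  0.  0.]
(np.float64(17.042622392718748), np.float64(34.48131212160006), 149) [-0.1 -0.7  1.3] [-0.  0.  0.]
position: [0.523, 0.0349, 0.2206]
ft_force: [0.8, 0.4, 0.1]
position: [0.478, 0.1198, 0.2189]
ft_force: [-0.0, 0.2, 0.6]
top 17 angle 32.5 offset of line from D mm -0.1
side 17 angle 38.4 offset of line from D mm -2.3
top 17 angle 32.0 offset of line from D mm -0.3
side 17 angle 29.7 offset of line from D mm -4.0
```

The top fit gives 32.0–32.5° (target 30°, tolerance ±5°), and the same fit read 150.2° at the zero stop. That puts the dial at about 2.06 rad, with the arm clear of everything, so I'll hand in.

```bash
python3 -c "
from h import *
print(robot.get_obs()['time'],robot.hand_in())"
```

```text
the job is handed in; nothing more can be done
22.2167 None
```

I handed the job in at 22 s, with no verdict returned: the dial was pushed to its zero stop, the switch flipped on, and the dial set to about 2.06 rad (target 2.094 ± 0.09, from the top camera; the side camera could not confirm it), with the arm clear and no contact with the glassware or bottles noticed.

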